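# Raise the pail's bail and hang it on the weighing stand

## Robot

A 6-joint arm with a two-finger parallel gripper is mounted at the origin on a cart in front of the work surface, level with it; the furniture and walls round the work are solid. World frame = base frame: x ahead of the robot, y to its left, z up, the work surface at z = 0. Lengths are in m, angles in rad, forces in N, time in s.
With the tool pointing down it reaches from about 0.225 to 0.875 m from the base axis. Payload 3.4 kg.
Tool frame: the origin (TCP) lies midway between the tips of the shut fingers; the grasp point (between the pads) lies 19 mm behind it (pinch_z is the distance from the TCP to the grasp point, in m); z points along the fingers, y is the line along which they close (so a half turn about z gives the same grasp; the last joint's range is limited). The gripper opens to 85 mm and grips with 20 to 120 N. Pads are 22 mm wide; open, the fingers measure 114 mm over their backs; the gripper's body (76 mm by 85 mm) begins 54 mm behind the grasp point. The pads swing forward as they close: fully open they stand 13 mm farther back than shut.
Start: joints at [1.025, 0.276, 1.505, -0, 1.361, -0.121], TCP at [0.237, 0.524, 0.231] pointing down, gripper open.
Joint ranges: [-2.89, 2.89], [-0.75, 2.08], [0.22, 2.7], [-1.18, 4.32], [0.11, 2.71], [-2.7, 2.7]. Speed limits (rad/s): [2.57, 2.57, 3.14, 3.14, 3.14, 3.14].

## Interface

Orientations are given as a unit quaternion [w, x, y, z].
In Python, from rig import get_state, get_image, sign_off, pinch_z gives the robot as it stands.
- The arm moves only by the tool send_rows, never from a script. Its argument "steps" is one flat list of numbers, 5 for each row, row after row: the gripper's target within -1 to 1 (fully open at 1, half-way at 0, shut at -1), then the shift along the tool's x, y, z in cm, then the turn about the tool's z in degrees. In form: [gripper, x, y, z, roll, gripper, x, y, z, roll, ...]. A call has 1 to 12 rows; each row shifts and turns the commanded pose from where the row before left it, along the tool's axes as they then stand; what a row does not reach is not made up. A row lasts 1/10 s, in which the tool goes at most 50 mm and 8.59 degrees, less where a joint would pass 70% of its speed; a pose out of reach is approached as far as the arm can. A call is refused whole if a number of a shift passes 5 or a number of a turn 8.59, either way. A call with a gripper value outside its range is refused whole. The fingers move at their own pace and stop on an object; "newtons" is the grip in N (left out, the last holds). Time passes only in rows, so rows that do not move let the fingers close. It gives the time, the measured TCP pose, the force, the opening and the grip force at its end, in the units of the state.
- get_state(): the state, without advancing time (a new reading comes with each control period).
- get_image(name): name is "scene" or "top" or "wrist"; returns a dict with "color" (420x560x3 uint8, red, green, blue), "mtx" (3x3 intrinsics, pixels), "T" (4x4, takes a point from camera to world coordinates); the wrist camera has in their place "mount" (4x4, takes a point from camera to tool coordinates, whose origin is the TCP and whose axes are the flange's). Camera axes: x right, y down, z forward; pixel columns grow to the right and rows downward; lengths in m; the calibration is good to about 2 mm. A picture is of the moment at which its call begins: read the wrist's pose just before it. There is no depth.
- sign_off(): hands the job in; it is judged then, once.
The state is a dict: "clock": time; "qpos": joint angles; "qd": joint speeds; "effort": joint torques, N m; "position": TCP position; "ee_rot": TCP orientation; "contact_force": force on the tool from outside, world axes, zero at the start; "moment": the same for the moment, N m; "width": finger opening in m; "gripper_force": force on a finger pad.
Only numpy, scipy, OpenCV 4.12 (cv2) and the standard library are available. Lean on these libraries where they do the work, as an engineer would, in place of code of your own. Each camera call takes 0.05 s, during which the arm holds its last target. There are 200 camera calls.

## Task

Swing the folded wire bail of the small metal pail upright while the pail stays standing in its place, then lift the pail by the bail and hang it on both prongs of the weighing stand: lay the bail down behind the upturned tips, slide it back under the hoods right up against the back stops, and let go so that the pail hangs upright and still. The scale is delicate and takes no more than 20 N in any direction, so feel your way in gently and do not drop the pail onto it; do not tip the pail over and leave the other things on the table where they are.

Things in the scene. Friction and masses are not known exactly. Their poses are not given: they have to be found in the camera images.
- pail: Loose plain metal pail, 80 mm tall, 100 mm across the rim, 86 mm across the bottom; a copper-wound choke is fixed inside (its top 56 mm above the pail's underside). 0.55 to 0.7 kg in all, centre of mass about 33 mm up. Origin at the centre of its underside, z up. Its wire bail starts folded down towards the pail's -x side, which faces roughly to the left (+y).
- pail_center (a point): Centre of the pail, half-way up (40 mm above its underside).
- bail_axis (a point): Middle of the bail's hinge line, on the pail's axis 68 mm above its underside. Axes as the pail's: the hinge line runs along y, the bail starts folded to -x.
- bail_grip (a point): Middle of the bail's cross bar, 95 mm from the hinge line; y along the bar. The bail is a U of 6 mm steel wire, 112 mm wide; the middle 44 mm of the bar has a black sleeve 10 mm thick, centred here, to grip; bare wire on both sides. Folded, the bar is 42 mm clear of the pail's wall and 77 to 105 mm above the table; upright, 163 mm above the pail's underside.
- bail (a joint): Angle of the bail, rad: 0 folded level towards the pail's -x side (start 0.1 to 0.4), 1.57 upright, 3 folded to the other side. The hinge is stiff by friction (0.035 N m): the bail stays where it is left.
- stand: Weighing stand, fixed: grey foot 120 x 130 x 12 mm, post, and on it a steel yoke of two level prongs pointing to its -x, roughly to the left (+y). Origin on the table under the post. Prongs at y = -36 and +36 mm, 8 mm wide and high, 64 mm clear between, joined by a bar at x = -10 to 10 mm. Height of their top face NOT measured: clamped anywhere 205 to 245 mm above the table; find it by touch.
- post_foot (a point): Same point and axes as the stand. The yoke is sprung up and down (about 6000 N/m, 8 mm of travel) but rigid sideways and backwards. Nothing of the stand is higher than the pointed wire guards on the hoods, 41 mm above the prongs' top face. With the upright bail's bar at 268 mm above the table, bar and tips clear and the pail's rim passes below the prongs at any setting; the bail must come on from in front, over the tips.
- under_gap (a point): Point at table height straight below the middle of the open gap in the prongs (x = -125.5 mm in the stand's frame), axes as the stand's. The gap, where the wire comes down from above onto the prongs, is 31 mm long in x, between the upturned tips (x = -149 to -141 mm, 11 mm above the prongs' top face) and the hoods' front edges (x = -110 mm).
- under_seat (a point): Point at table height straight below the seated wire (x = -81 mm, y = 0 in the stand's frame), axes as the stand's. Over each prong a hood from x = -110 to -64 mm, underside 9 mm above the prong's top face; below it the back stop, front face at x = -78 mm. The wire slides along +x from the gap under the hoods to the back stops, 44 mm.
- choke: Bystander: big copper-wound choke, 71 mm across, 70 mm tall, standing on the table. Origin at the centre of its underside.
- tape: Bystander: roll of tape lying flat, 70 mm across, 18 mm tall. Origin at the centre of its underside.
- nut_a: Bystander: hexagon nut, 21 mm across, 10 mm tall. Origin at the centre of its underside.
- lead_a: Bystander: sleeved ring lug, 14 x 74 mm, 7 mm tall, lying. Origin at the centre of its underside.
- lead_b: Bystander: sleeved ring lug, 14 x 82 mm, 7 mm tall, lying. Origin at the centre of its underside.

How it is judged:
By the outcome, as a careful person would: the job done as asked, in the order asked, and still so for the second after the job is handed in, with the robot touching nothing.
It also fails if it takes over 64 s, if anything falls off the work surface, if the arm or the gripper's body presses on something with over 40 N, if the wrist force passes 120 N, or if a joint passes its speed limit or range.

## Working session

There is one attempt and no reset: what is moved stays moved. The work goes in short steps, Python scripts to look and compute and a tool call to move; the robot and the scene stay as the last step left them, time stands still between calls to the robot, and variables do not carry over. Pictures are saved under pics/ and viewed, at most 10 in all, crops included, and the job is handed in when it is done.

Besides the shell and the picture viewer there is one more tool, called as name(argument=value, ...) on one line, values as JSON. send_rows: Moves the arm, as the interface text tells. Its arguments: {"type":"object","properties":{"steps":{"type":"array"},"newtons":{"type":"number"}},"required":["steps"]}

```bash
mkdir -p pics; ls
python3 - <<'E'
from rig import *
import cv2,numpy as np
s=get_state();print(s, pinch_z)
for n in("scene","top"):
    d=get_image(n);cv2.imwrite(f"pics/{n}0.png",d["color"][...,::-1]);np.savez(f"pics/{n}0.npz",**d);print(n,d["mtx"],d["T"])
E
```

```text
pics
{'clock': 0.0, 'qpos': array([ 1.02500121e+00,  2.76593405e-01,  1.50615389e+00,  1.13995892e-05,
        1.36065624e+00, -1.20991869e-01]), 'qd': array([ 0.00066064,  0.00134793, -0.00048566,  0.00022006,  0.00097952,
        0.00104437]), 'effort': array([ 5.64604397e-04, -4.16771686e+01, -2.45799476e+01, -2.40059071e-04,
        1.10100769e-02, -2.98179444e-06]), 'position': array([0.23670476, 0.52344492, 0.23043232]), 'ee_rot': array([-3.01572783e-04,  2.10809238e-01,  9.77526800e-01, -8.53759247e-04]), 'contact_force': array([0.41457361, 0.02408306, 0.76791412]), 'moment': array([0.01601236, 0.02996016, 0.01044861]), 'gripper_force': 0.0, 'width': 0.08560203406348522} 0.0187
scene [[471.87175312   0.         279.84294276]
 [  0.         471.87175312 207.31768273]
 [  0.           0.           1.        ]] [[ 0.636707   -0.46602667  0.6143479  -0.14293801]
 [-0.7709362  -0.40142697  0.49448333 -0.4364905 ]
 [ 0.0161734  -0.78846403 -0.61486819  0.70210846]
 [ 0.          0.          0.          1.        ]]
top [[477.61667953   0.         276.52801844]
 [  0.         477.61667953 216.24149193]
 [  0.           0.           1.        ]] [[-1.82407356e-02 -9.93243075e-01  1.14610080e-01  3.84610306e-01]
 [-9.99833273e-01  1.82165764e-02 -1.25823115e-03  1.03215594e-01]
 [-8.38073897e-04 -1.14613922e-01 -9.93409758e-01  1.10582962e+00]
 [ 0.00000000e+00  0.00000000e+00  0.00000000e+00  1.00000000e+00]]
```

View pics/scene0.png

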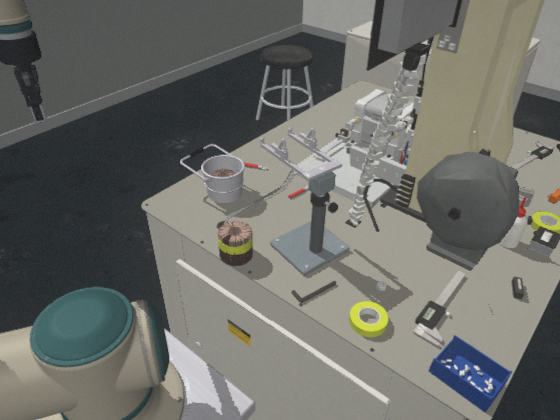

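View pics/top0.png

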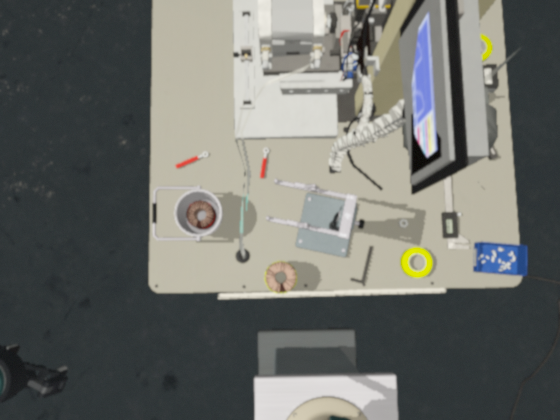

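Scene: pail at (222,178) with its bail to the left and sleeve at (193,155); stand foot at (310,245), prong tips at (265,145) and (293,132). Top: pail centre ~(199,214), sleeve ~(155,213), foot ~(327,222), prong tips ~(270,219) and (277,183). I'll enlarge crops for accurate pixels.

```bash
cat > h.py <<'E'
import numpy as np
def ray(d,u,v):
    m,T=d["mtx"],d["T"];r=T[:3,:3]@np.linalg.solve(m,[u,v,1.]);return T[:3,3],r
def onz(d,u,v,z):
    o,r=ray(d,u,v);return o+r*(z-o[2])/r[2]
def tri(d1,p1,d2,p2):
    o1,r1=ray(d1,*p1);o2,r2=ray(d2,*p2)
    s=np.linalg.lstsq(np.c_[r1,-r2],o2-o1,rcond=None)[0]
    a,b=o1+r1*s[0],o2+r2*s[1];return (a+b)/2,np.linalg.norm(a-b)
def proj(d,p):
    T=d["T"];c=T[:3,:3].T@(np.array(p)-T[:3,3]);q=d["mtx"]@c;return q[:2]/q[2]
E
python3 - <<'E'
import cv2,numpy as np
t=cv2.imread("pics/top0.png");s=cv2.imread("pics/scene0.png")
def grid(im,x0,y0,w,h,k):
    c=cv2.resize(im[y0:y0+h,x0:x0+w],None,fx=k,fy=k,interpolation=cv2.INTER_CUBIC)
    for x in range((x0+9)//10*10,x0+w,10):
        cv2.line(c,((x-x0)*k+k//2,0),((x-x0)*k+k//2,6),(0,0,255),1);cv2.putText(c,str(x),((x-x0)*k-8,16),0,.33,(0,0,255))
    for y in range((y0+9)//10*10,y0+h,10):
        cv2.line(c,(0,(y-y0)*k+k//2),(6,(y-y0)*k+k//2),(0,0,255),1);cv2.putText(c,str(y),(8,(y-y0)*k+4),0,.33,(0,0,255))
    return c
a=grid(t,148,178,80,70,5);b=grid(t,264,175,80,70,5)
c=grid(s,176,140,80,50,5);e=grid(s,258,125,80,50,5)
cv2.imwrite("pics/crop0.png",np.vstack([np.hstack([a,b]),np.hstack([c,e])]))
E
```

```text
(no output)
```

View pics/crop0.png

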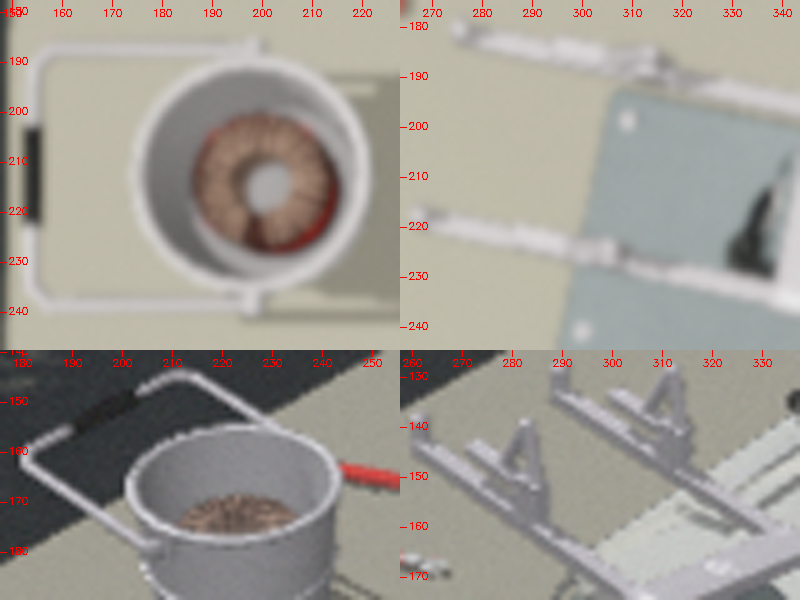

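Crop: top view rim spans columns 174–221.5, rows 189–236.5; hinge ends (199,187),(198,238); sleeve centre (154,212.5). Prong tips at top (269,218)/(275,181.5), scene (261.5,139)/(290.5,130); sleeve in scene (197,151.5).

Run:
```python
import numpy as np
from h import *
t=dict(np.load("pics/top0.npz"));s=dict(np.load("pics/scene0.npz"))
print("rim",onz(t,197.7,212.7,.08),"edges",onz(t,174,212.7,.08),onz(t,221.5,212.7,.08))
h1,h2=onz(t,199,187,.068),onz(t,198,238,.068);print("hinge",h1,h2,(h1+h2)/2)
print("sleeve tri",tri(t,(154,212.5),s,(197,151.5)))
a=tri(t,(269,218),s,(261.5,139));b=tri(t,(275,181.5),s,(290.5,130));print("tips",a,b)
d=b[0]-a[0];print(np.linalg.norm(d))
# foot corners
c=cv=None
print("foot screws", onz(t,309,198.5,.012),onz(t,300,240.5,.012))
for z in(.22,.235,.25):
  A,B=onz(t,269,218,z),onz(t,275,181.5,z);print(z,A,B,np.linalg.norm(A-B))
```

```text
rim [0.51380315 0.27234739 0.08      ] edges [0.5147442  0.32363987 0.08      ] [0.5128582  0.22084281 0.08      ]
hinge [0.57231919 0.27150028 0.068     ] [0.45982155 0.27363557 0.068     ] [0.51607037 0.27256793 0.068     ]
sleeve tri (array([0.51650152, 0.36591027, 0.08139041]), np.float64(0.0019321027909351579))
tips (array([0.48250192, 0.11679276, 0.22545218]), np.float64(0.0018676824811226366)) (array([0.55374621, 0.10232071, 0.22145791]), np.float64(0.0038963917192639396))
0.07280895138785094
foot screws [0.55076737 0.02591058 0.012     ] [0.45386304 0.04906577 0.012     ]
0.22 [0.48376346 0.11620049 0.22      ] [0.55269572 0.10376902 0.22      ] 0.07004426173561012
0.235 [0.48208447 0.11598061 0.235     ] [0.54984948 0.10375965 0.235     ] 0.06885818272120721
0.25 [0.48040548 0.11576073 0.25      ] [0.54700325 0.10375028 0.25      ] 0.06767210370680435
```

send_rows(steps=[0, -3.2, -0.28, 0, 0, 0, -3.2, -0.28, 0, 0, 0, -3.2, -0.28, 0, 0, 0, -3.2, -0.28, 0, 0, 0, -3.2, -0.28, 0, 0, 0, -3.2, -0.28, 0, 0, 0, -3.2, -0.28, 0, 0, 0, -3.2, -0.28, 0, 0, 0, -3.2, -0.28, 0, 0, 0, -3.2, -0.28, 0, -8, 0, 0, 0, 0, -8, 0, 0, 0, 0, -8], newtons=20)

```text
clock: 1.3
position: [0.5178, 0.3655, 0.2303]
ee_rot: [-0.001, 0.001, 1.0, -0.0]
contact_force: [-0.7, 0.6, 0.5]
width: 0.0426
gripper_force: 0.0
```

Run:
```python
from rig import *
import cv2,numpy as np
s=get_state();print(s["clock"],s["position"],s["ee_rot"],s["width"],s["contact_force"])
d=get_image("wrist");np.savez("pics/w1.npz",pos=s["position"],q=s["ee_rot"],**d);print(d["mtx"],d["mount"])
cv2.imwrite("pics/w1.png",d["color"][...,::-1])
```

```text
1.3 [0.51784995 0.36548368 0.23032694] [-7.10361774e-04  1.10974986e-03  9.99999068e-01 -3.58025581e-04] 0.04262222436202392 [-0.69126239  0.57641325  0.53312483]
[[311.46764965   0.         279.07686068]
 [  0.         311.46764965 203.65059636]
 [  0.           0.           1.        ]] [[-7.33344059e-04 -9.46804752e-01 -3.21807743e-01  8.45461874e-02]
 [ 9.99999018e-01 -1.07876009e-03  8.95043241e-04 -1.03283051e-03]
 [-1.19458455e-03 -3.21806770e-01  9.46804613e-01 -1.43485252e-01]
 [ 0.00000000e+00  0.00000000e+00  0.00000000e+00  1.00000000e+00]]
```

View pics/w1.png

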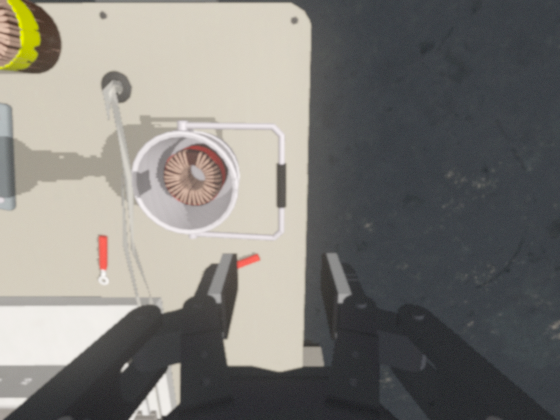

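Wrist view: sleeve centre ~(281,185), bar wire points (283,140) and (281,228); hinge ends ~(183,125) and (194,235).

```bash
cat >> h.py <<'E'
from scipy.spatial.transform import Rotation as R
def wcam(f):
    z=dict(np.load(f)) if isinstance(f,str) else f
    T=np.eye(4);q=z["q"];T[:3,:3]=R.from_quat([q[1],q[2],q[3],q[0]]).as_matrix();T[:3,3]=z["pos"]
    return dict(mtx=z["mtx"],T=T@z["mount"],color=z["color"])
E
python3 - <<'E'
from h import *
import cv2
w=wcam("pics/w1.npz");t=dict(np.load("pics/top0.npz"));s=dict(np.load("pics/scene0.npz"))
c=w["color"].astype(int)
m=(c.sum(2)<130).astype(np.uint8);m[:155]=0;m[215:]=0;m[:,:265]=0;m[:,300:]=0
n,l,st,ce=cv2.connectedComponentsWithStats(m);print(st[1:6],ce[1:6])
for z in(.080,.087,.094):print(z,onz(w,281,185,z),onz(t,154,212.5,z))
print(tri(t,(154,212.5),w,(281,185)),tri(s,(197,151.5),w,(281,185)))
print("bar",onz(w,283,140,.085),onz(w,281,228,.085))
a,b=onz(w,183,125,.068),onz(w,194,235,.068);print("hinge",a,b,(a+b)/2,np.linalg.norm(a-b))
g=cv2.cvtColor(w["color"],cv2.COLOR_RGB2GRAY)
import cv2
cr=cv2.resize(w["color"][110:250,120:300],None,fx=4,fy=4,interpolation=cv2.INTER_CUBIC)
cv2.imwrite("pics/w1c.png",cr[...,::-1])
E
```

```text
[] []
0.08 [0.51372487 0.36652187 0.08      ] [0.5159747  0.36693287 0.08      ]
0.087 [0.51181446 0.36647946 0.087     ] [0.5150783  0.36513333 0.087     ]
0.094 [0.50990404 0.36643705 0.094     ] [0.51418191 0.36333379 0.094     ]
(array([0.51540375, 0.3670487 , 0.07732502]), np.float64(0.002094862904953753)) (array([0.51504233, 0.36553681, 0.08143428]), np.float64(0.0038347267054072826))
bar [0.46971604 0.36836513 0.085     ] [0.55711574 0.36644793 0.085     ]
hinge [0.45741141 0.2730459  0.068     ] [0.57224074 0.27316212 0.068     ] [0.51482607 0.27310401 0.068     ] 0.11482938760977529
```

View pics/w1c.png

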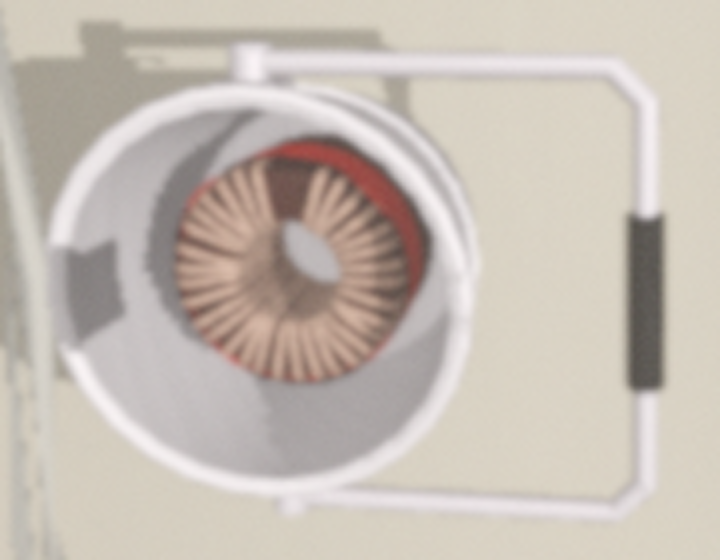

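Crop confirms: sleeve centre at full-image (281,185.5), bar nearly parallel to the hinge line, about −1° from world x. Descend and grip lightly.

send_rows(steps=[-0.3, 0.33, 0.1, 3, 1, -0.3, 0, 0, 4, 0, -0.3, 0, 0, 4, 0, -0.3, 0, 0, 3, 0, -0.3, 0, 0, 2.6, 0, -0.3, 0, 0, 0, 0, -1, 0, 0, 0, 0, -1, 0, 0, 0, 0, -1, 0, 0, 0, 0, -1, 0, 0, 0, 0, -1, 0, 0, 0, 0], newtons=20)

```text
clock: 2.45
position: [0.5147, 0.3677, 0.0664]
ee_rot: [0.001, 0.012, 1.0, 0.0]
contact_force: [1.8, -1.2, -0.4]
width: 0.0087
gripper_force: 19.8
```

Run:
```python
from rig import *
import cv2,numpy as np
s=get_state();print(s["position"],s["ee_rot"],s["width"],s["gripper_force"],s["contact_force"],s["moment"])
d=get_image("wrist");np.savez("pics/w2.npz",pos=s["position"],q=s["ee_rot"],**d)
e=get_image("scene");
cv2.imwrite("pics/w2.png",np.hstack([cv2.resize(d["color"][60:360,100:400],(400,400)),cv2.resize(e["color"][130:230,150:250],(400,400))])[...,::-1])
```

```text
[0.51467481 0.36772628 0.06641728] [1.25579826e-03 1.17039717e-02 9.99930606e-01 4.73159294e-04] 0.008727244380590648 19.793803095817566 [ 1.84894111 -1.19767122 -0.37842894] [-0.20329556 -0.25225894  0.08212866]
```

View pics/w2.png

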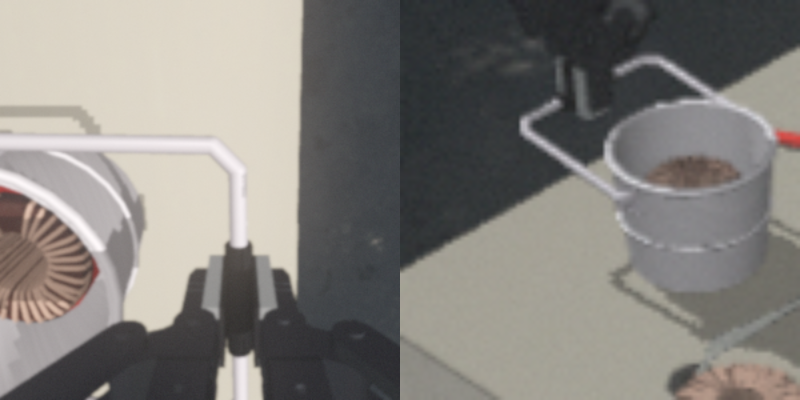

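Sleeve is between the pads (wrist crop centre ~(238,300)), pail undisturbed. Start the arc.

send_rows(steps=[-1, 0, -0.06, -0.42, 0, -1, 0, -0.08, -0.42, 0, -1, 0, -0.1, -0.42, 0, -1, 0, -0.12, -0.42, 0, -1, 0, -0.14, -0.44, 0, -1, 0, -0.17, -0.43, 0, -1, 0, -0.2, -0.43, 0, -1, 0, -0.22, -0.43, 0, -1, 0, 0, 0, 0, -1, 0, 0, 0, 0])

```text
clock: 3.55
position: [0.514, 0.3574, 0.1001]
ee_rot: [0.001, 0.012, 1.0, 0.001]
contact_force: [1.7, 4.1, 1.8]
width: 0.009
gripper_force: 19.7
```

send_rows(steps=[-0.7, 0, 0, 0, 0, -0.7, 0, 0, 0, 0, -0.7, 0, 0, 0, 0, -0.7, 0, 0, 0, 0])

```text
clock: 3.95
position: [0.513, 0.3562, 0.0991]
ee_rot: [-0.001, 0.012, 1.0, -0.0]
contact_force: [0.0, 1.3, 0.6]
width: 0.0129
gripper_force: 0.6
```

Run:
```python
from rig import *
import cv2,numpy as np
s=get_state();print(s["position"],s["width"],s["contact_force"],s["moment"])
d=get_image("wrist");np.savez("pics/w3.npz",pos=s["position"],q=s["ee_rot"],**d)
e=get_image("scene");t=get_image("top");np.savez("pics/scene3.npz",**e);np.savez("pics/top3.npz",**t)
k=lambda c,x,y,w,h:cv2.resize(c[y:y+h,x:x+w],(400,300),interpolation=cv2.INTER_CUBIC)
cv2.imwrite("pics/w3.png",np.vstack([np.hstack([k(d["color"],60,40,360,270),k(e["color"],170,120,120,90)]),np.hstack([k(t["color"],140,170,100,75),k(d["color"],200,180,160,120)])])[...,::-1])
```

```text
[0.51300296 0.35623937 0.09906715] 0.012913603777122433 [0.01885703 1.26565382 0.56885263] [ 0.18992618 -0.07910056  0.01034685]
```

View pics/w3.png

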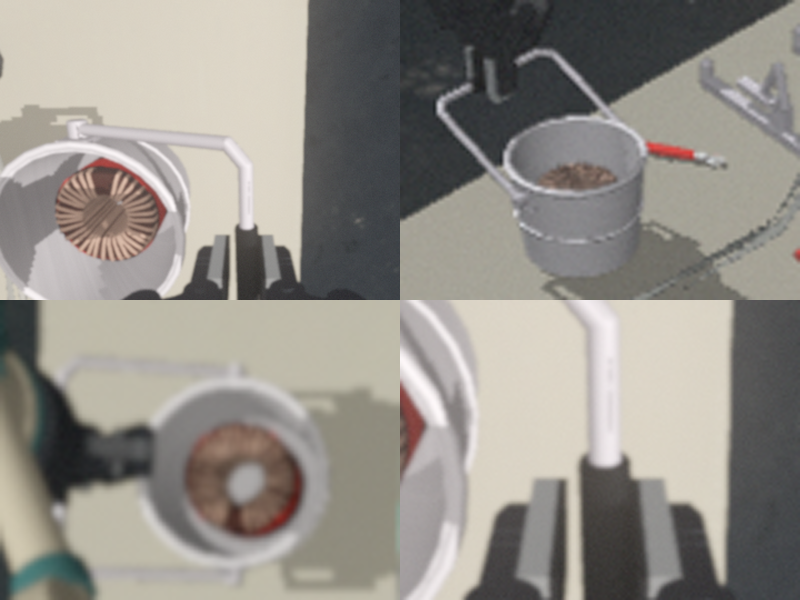

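Bail up ~0.46 rad, pail in place (top crop rim still at ~columns 177–222, hinge ends unchanged within ~1 mm). Sleeve is a bit near the fingertips; lower 6 mm, regrip, continue.

send_rows(steps=[-0.7, 0, 0.15, 0.3, 0, -0.7, 0, 0, 0.3, 0, -1, 0, 0, 0, 0, -1, 0, 0, 0, 0, -1, 0, 0, 0, 0, -1, 0, -0.28, -0.5, 0, -1, 0, -0.31, -0.48, 0, -1, 0, -0.34, -0.47, 0, -1, 0, -0.36, -0.46, 0, -1, 0, -0.38, -0.44, 0, -1, 0, -0.4, -0.42, 0, -1, 0, 0, 0, 0])

```text
clock: 5.3
position: [0.5131, 0.337, 0.1219]
ee_rot: [0.0, 0.012, 1.0, 0.0]
contact_force: [1.0, -1.3, -3.3]
width: 0.0093
gripper_force: 19.5
```

send_rows(steps=[-0.7, 0, 0, 0, 0, -0.7, 0, 0, 0, 0, -0.7, 0, 0, 0, 0, -0.7, 0, 0, 0, 0])

```text
clock: 5.7
position: [0.5131, 0.3379, 0.1213]
ee_rot: [0.0, 0.012, 1.0, 0.0]
contact_force: [0.4, 0.4, -0.6]
width: 0.0128
gripper_force: 0.0
```

```bash
cat > look.py <<'E'
import sys,cv2,numpy as np
from rig import *
n=sys.argv[1];s=get_state();print(s["clock"],s["position"],s["ee_rot"],s["width"],s["gripper_force"],s["contact_force"],s["moment"])
d=get_image("wrist");np.savez(f"pics/w{n}.npz",pos=s["position"],q=s["ee_rot"],**d)
e=get_image("scene");t=get_image("top");np.savez(f"pics/scene{n}.npz",**e);np.savez(f"pics/top{n}.npz",**t)
E
python3 look.py 4
python3 - <<'E'
import cv2,numpy as np
L=lambda n:np.load(n)["color"]
d,e,t,t0=L("pics/w4.npz"),L("pics/scene4.npz"),L("pics/top4.npz"),L("pics/top0.npz")
e0=L("pics/scene0.npz")
k=lambda c,x,y,w,h:cv2.resize(c[y:y+h,x:x+w],(400,300),interpolation=cv2.INTER_CUBIC)
cv2.imwrite("pics/v4.png",np.vstack([np.hstack([k(e0,170,110,120,90),k(e,170,110,120,90)]),np.hstack([k(t,140,170,100,75),k(d,60,40,400,300)])])[...,::-1])
E
```

```text
5.7 [0.51314484 0.3378552  0.12133581] [2.40775763e-04 1.15879301e-02 9.99932787e-01 2.87138382e-04] 0.012805295745617543 0.0 [ 0.42996664  0.35698936 -0.60606551] [ 0.01131915 -0.03197838 -0.01986686]
```

View pics/v4.png

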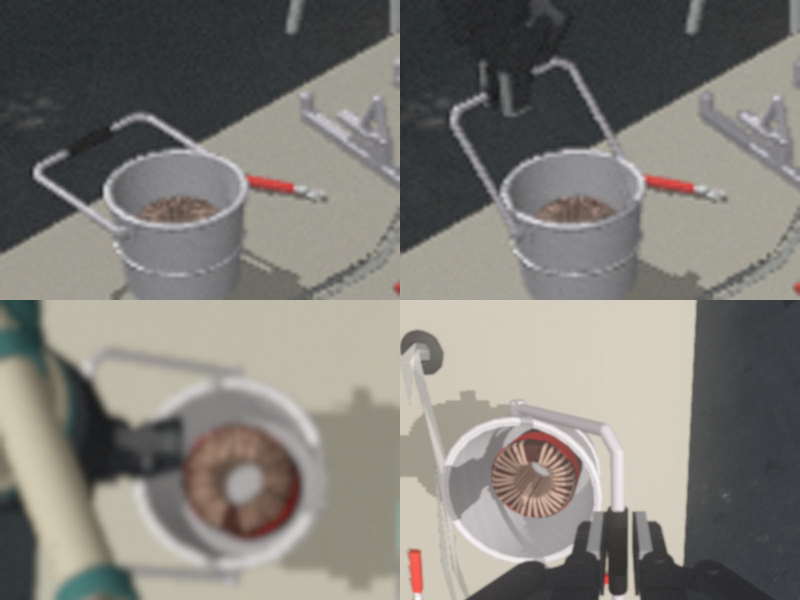

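Pail unmoved against the first view; bar at y≈0.338 (≈0.81 rad). Push on to upright with the fingers loosely caging the sleeve.

send_rows(steps=[-0.7, 0, -0.55, -0.45, 0, -0.7, 0, -0.55, -0.44, 0, -0.7, 0, -0.6, -0.38, 0, -0.7, 0, -0.62, -0.35, 0, -0.7, 0, -0.65, -0.29, 0, -0.7, 0, -0.67, -0.25, 0, -0.7, 0, -0.68, -0.19, 0, -0.7, 0, -0.7, -0.14, 0, -0.7, 0, -0.75, -0.08, 0, -0.7, 0, -0.85, -0.04, 0, -0.7, 0, 0, 0, 0, -0.7, 0, 0, 0, 0])

```text
clock: 7.05
position: [0.5114, 0.2709, 0.1471]
ee_rot: [-0.0, 0.012, 1.0, -0.0]
contact_force: [-0.1, -0.7, -0.5]
width: 0.0131
gripper_force: 0.0
```

```bash
python3 look.py 5
python3 - <<'E'
import cv2,numpy as np
L=lambda n:np.load(n)["color"]
d,e,t,t0=L("pics/w5.npz"),L("pics/scene5.npz"),L("pics/top5.npz"),L("pics/top0.npz")
e0=L("pics/scene0.npz")
k=lambda c,x,y,w,h:cv2.resize(c[y:y+h,x:x+w],(400,300),interpolation=cv2.INTER_CUBIC)
cv2.imwrite("pics/v5.png",np.vstack([np.hstack([k(e,170,100,160,120),k(t,140,170,160,120)]),np.hstack([k(t,260,170,100,75),k(d,0,0,560,420)])])[...,::-1])
E
```

```text
7.05 [0.51137151 0.27089658 0.14706483] [-1.96491130e-04  1.19712562e-02  9.99928321e-01 -4.93398057e-05] 0.013120678220244016 0.0 [-0.09394007 -0.65360117 -0.49408328] [ 0.00524225 -0.0190664  -0.03630361]
```

View pics/v5.png

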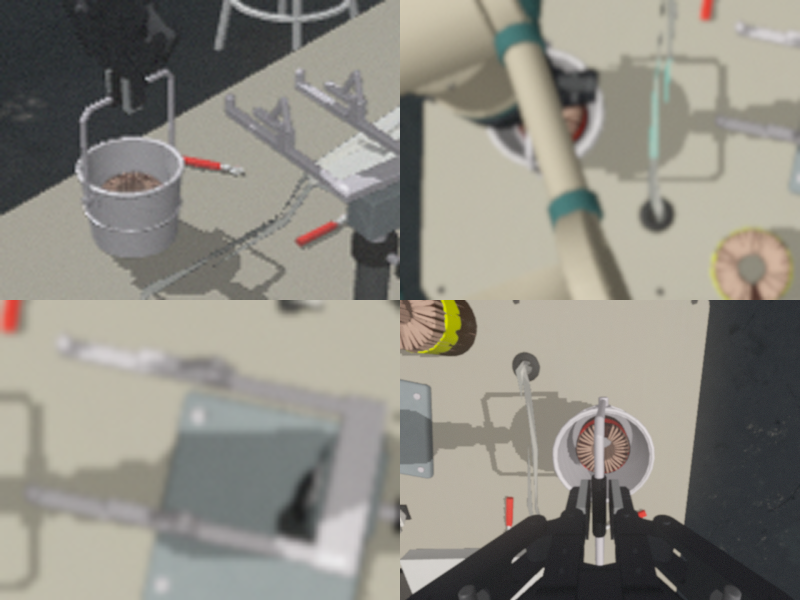

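Bail is upright, pail in place (scene crop ~(130,200)), sleeve between the fingers. Grip firmly, lift and turn to the stand's heading.

send_rows(steps=[-0.7, -0.25, 0, 0.25, 0, -1, 0, 0, 0, 0, -1, 0, 0, 0, 0, -1, 0, 0, 0, 0, -1, 0, 0, 0, 0], newtons=60)

```text
clock: 7.7
position: [0.5141, 0.2714, 0.1445]
ee_rot: [0.0, 0.012, 1.0, 0.0]
contact_force: [1.8, 0.4, -2.5]
width: 0.0079
gripper_force: 58.4
```

send_rows(steps=[-1, 0, 0, -0.3, 0, -1, 0, 0, -0.6, 0, -1, 0, 0, -1, 0, -1, 0, 0, -1.2, 0, -1, 0, 0, -1.4, 0, -1, 0, 0, -1.5, 0, -1, 0, 0, -1.5, 0, -1, 0, 0, -1.4, 0, -1, 0, 0, -1, 0, -1, 0, 0, -0.6, 0, -1, 0, 0, -0.4, 0, -1, 0, 0, 0, 0])

```text
clock: 8.9
position: [0.514, 0.2713, 0.254]
ee_rot: [0.0, 0.012, 1.0, 0.0]
contact_force: [0.5, 0.9, -7.6]
width: 0.0081
gripper_force: 58.4
```

send_rows(steps=[-1, 0, -0.4, 0, 1, -1, 0, -0.8, 0, 2, -1, 0, -1, 0, 2, -1, 0, -1, 0, 2, -1, 0, -1, 0, 2, -1, 0, -0.8, 0, 2, -1, 0, -0.5, 0, 1, -1, 0, -0.3, 0, 0, -1, 0, 0, 0, 0, -1, 0, 0, 0, 0])

```text
clock: 9.9
position: [0.5072, 0.214, 0.2538]
ee_rot: [0.0, 0.116, 0.993, 0.0]
contact_force: [-0.1, 0.3, -6.4]
width: 0.0081
gripper_force: 58.4
```

```bash
python3 look.py 6
python3 - <<'E'
import cv2,numpy as np
L=lambda n:np.load(n)["color"]
d,e=L("pics/w6.npz"),L("pics/scene6.npz")
c=cv2.resize(d,(800,600),interpolation=cv2.INTER_CUBIC)
c[330:600,500:800]=cv2.resize(e[100:235,200:350],(300,270),interpolation=cv2.INTER_CUBIC)
cv2.imwrite("pics/v6.png",c[...,::-1])
E
```

```text
9.9 [0.50715624 0.21402759 0.25379403] [1.39296834e-04 1.16102315e-01 9.93237185e-01 3.55523357e-04] 0.008085384530375352 58.38976800441742 [-0.13084758  0.25339525 -6.36053593] [-0.05636529 -0.04496385  0.04051111]
```

View pics/v6.png

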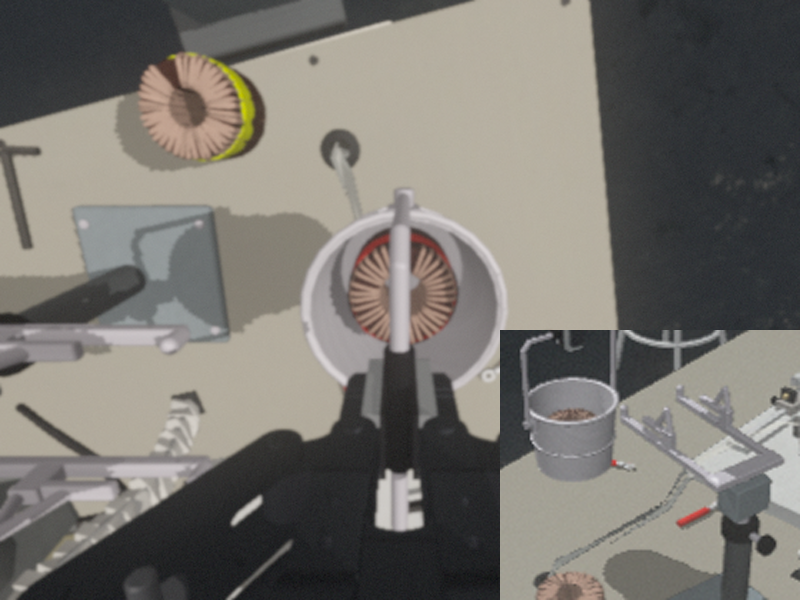

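Pail hangs from the grip level; in the wrist view (×1.43) the prongs run horizontally, tips near (180,338) and (205,463), so roll is right to about a degree. Localise the prongs numerically.

Run:
```python
from h import *
import cv2
w=wcam("pics/w6.npz");t=dict(np.load("pics/top0.npz"));s=dict(np.load("pics/scene0.npz"))
k=560/800
q=[(180*k,338*k),(203*k,463*k)]
T=R.from_quat(np.r_[.1161,.99324,.00036,.00014]).as_matrix()
print("tool y",T[:2,1],"tool x",T[:2,0])
for z in(.21,.22,.23,.24,.25):
    A,B=onz(w,*q[0],z),onz(w,*q[1],z);m=(A+B)/2;d=B-A
    print(z,A[:2],B[:2],np.linalg.norm(d),np.degrees(np.arctan2(d[1],d[0])))
print(tri(w,q[0],t,(269,218)),tri(w,q[1],t,(275,181.5)))
print(tri(w,q[0],s,(261.5,139)),tri(w,q[1],s,(290.5,130)))
g=cv2.cvtColor(w["color"],cv2.COLOR_RGB2GRAY).astype(int)
for r in range(222,262,3):print(r,g[r,0:150:6])
```

```text
tool y [0.23062906 0.97304146] tool x [-0.97304168  0.23062926]
0.21 [0.48569816 0.11437341] [0.55397247 0.09884403] 0.07001816037544012 -12.81422754446995
0.22 [0.48244601 0.12065757] [0.54707447 0.10595746] 0.0662791913101725 -12.81422754446996
0.23 [0.47919385 0.12694173] [0.54017647 0.11307089] 0.06254022224490495 -12.81422754446997
0.24 [0.4759417  0.13322589] [0.53327847 0.12018432] 0.058801253179637435 -12.814227544469956
0.25 [0.47268955 0.13951005] [0.52638047 0.12729775] 0.05506228411436982 -12.81422754446998
(array([0.48460436, 0.11632497, 0.21313493]), np.float64(0.0001516851770196059)) (array([0.55234737, 0.10283452, 0.21454543]), np.float64(0.0033024567627639298))
(array([0.48336653, 0.12076474, 0.22228157]), np.float64(0.0036139885567965063)) (array([0.55242676, 0.10211887, 0.21890724]), np.float64(0.008019231929817124))
222 [ 38  34  35  52  56  59  57  53  58  57  58  86 115 116 115 143 116 115
 151 155 155 154 153 133 114]
225 [ 43  41  41  47  60  60  60  64  64  62  71 125 117 122 146 158 145 133
 142 155 154 153 152 151 121]
228 [114 112 114 123 127 128 120 126 1
[... 545 characters left out ...]
 126 128 164 170 170 172 171
 170 193 200 151 172 173 172]
246 [138 123 121 127 146 147 147 149 147  98 136 129 137 163 171 173 172 171
 172 162 131 166 172 173 171]
249 [121 120 116 108 149 148 151 151 148 105 169 166 169 171 172 171 171 172
 171 170 166 172 171 173 171]
252 [117 111  99 108 133 145 146 146 148 149 170 170 169 172 172 172 172 171
 173 172 172 172 172 173 172]
255 [104  86  52  44 155 169 169 170 171 169 170 172 170 171 172 172 171 171
 173 171 173 171 172 171 171]
258 [ 72  43  45 131 171 171 171 171 171 170 171 171 172 170 172 171 171 171
 171 172 171 172 171 173 172]
261 [ 44  45 117 170 169 170 171 170 172 170 170 172 172 171 170 171 172 172
 172 174 173 172 172 172 172]
```

Yaw −12.8° from the tips, mid-tip ≈ (0.518, 0.110), tip height ≈ 0.215. Move over the gap at safe height.

send_rows(steps=[-1, -0.4, 0, 0, -0.5, -1, -0.8, -0.3, 0, 0, -1, -0.9, -0.6, 0, 0, -1, -0.7, -0.9, 0, 0, -1, -0.5, -1.2, 0, 0, -1, -0.2, -1.3, 0, 0, -1, 0, -1.3, 0, 0, -1, 0, -1.3, 0, 0, -1, 0, -1.3, 0, 0, -1, 0, -1.3, 0, 0, -1, 0, -1.1, 0, 0, -1, 0, -0.8, 0, 0])

```text
clock: 11.25
position: [0.5155, 0.0937, 0.2538]
ee_rot: [0.0, 0.112, 0.994, -0.0]
contact_force: [-0.0, -0.1, -7.1]
width: 0.0073
gripper_force: 58.4
```

send_rows(steps=[-1, 0, -0.4, 0, 0, -1, 0, -0.2, 0, 0, -1, 0, 0, 0, 0, -1, 0, 0, 0, 0, -1, 0, 0, 0, 0])

```text
clock: 11.75
position: [0.5146, 0.0894, 0.2536]
ee_rot: [0.0, 0.112, 0.994, 0.0]
contact_force: [0.2, 0.1, -6.9]
width: 0.0079
gripper_force: 58.4
```

```bash
python3 look.py 7
python3 - <<'E'
from h import *
import cv2
# compare against stand model points projected into scene7
s=dict(np.load("pics/scene7.npz"));w=wcam("pics/w7.npz")
g=cv2.cvtColor(w["color"],cv2.COLOR_RGB2GRAY)
for r in range(216,300,4):print(r,g[r,90:280:6])
E
```

```text
11.75 [0.51461876 0.08935353 0.25363675] [6.05507804e-07 1.11545271e-01 9.93759336e-01 1.86838983e-04] 0.00794391030214856 58.40108871459961 [ 0.22689192  0.06143149 -6.9325885 ] [-0.00704369 -0.04796608  0.00067807]
216 [180 160 135 145 108  73 101  98  60  52  94 117 115 116 116 116 115 117
 122 156 156 179 151 151 130  97  99 127  85 137 104 158]
220 [181 170 133 146  93  79 107  97  63  61 118 117 117 117 118 127 148 159
 159 159 159 177 150 149 137  99  77  80 130 135 137 156]
224 [180 177 130 144 122 149  92 128 127 131 118 116 116 115 129 159 159 160
 160 159 151 180 149 150 150 107  99 102 128  83 140 157]
228 [181 180 135 143 131 163 114  84 128 158 157 140 121 117 158 159 161 159
 158 161 154 171 148 148 150 142 102 100  68 127 126 158]
232 [190 180 134 144 134 171  89  70  90 121 119 130 147 148 160 159 160 159
 161 160 157 190 150 152 151 151 145 107 112  91 126 155]
236 [184 181 137 121  94 157  72  68 130 152 159 159 159 160 159 159 159 159
 162 160 160 189 153 152 152 150 149 147 146 110 115 157]
240 [188 182 106 104  94  71  69  88 159 159 158 160 158 159 158 158 158 
[... 1251 characters left out ...]
  48  49 110 111  42  38]
280 [130 132 130 127 131 132 132 131 133 133 130 131 130 130 161 131 130 108
 107 106 127 160 158 158 157  91  46  48 111 109  35  39]
284 [131 131 131 130 132 130 130 130 131 131 132 131 131 132 132 132 133 106
 105 108 101 136 153 137 158  59  47  51 111 105  39  38]
288 [129 131 129 127 133 130 130 129 129 132 132 137 157 129 128 128 122 108
 107 106  89 125 125 125 125  44  41  62 102 105  32  33]
292 [146 149 148 149 156 157 158 157 156 158 156  92  61 128 157 159 118 108
 107 104 113 115 115 132 130  41  44  44  97 126  37  33]
296 [158 157 156 155 157 158 158 156 157 157 157 157 105  60 156 159 139 167
 156 121 137 135 115 169 101  40  43  43  39 114  42  36]
```

send_rows(steps=[-1, 0.1, 0, 0.3, 0, -1, 0, 0, 0.5, 0, -1, 0, 0, 0.5, 0, -1, 0, 0, 0.5, 0, -1, 0, 0, 0.5, 0, -1, 0, 0, 0.5, 0, -1, 0, 0, 0.5, 0, -1, 0, 0, 0.4, 0, -1, 0, 0, 0.2, 0, -1, 0, 0, 0.1, 0, -1, 0, 0, 0, 0])

```text
clock: 13.0
position: [0.5136, 0.0892, 0.2137]
ee_rot: [0.0, 0.112, 0.994, 0.0]
contact_force: [-0.3, -0.4, -7.2]
width: 0.0079
gripper_force: 58.4
```

send_rows(steps=[-1, 0, 0, 0.1, 0, -1, 0, 0, 0.1, 0, -1, 0, 0, 0.1, 0])

```text
clock: 13.3
position: [0.5136, 0.0892, 0.2108]
ee_rot: [0.0, 0.112, 0.994, 0.0]
contact_force: [-0.7, 0.7, -6.9]
width: 0.0077
gripper_force: 58.4
```

send_rows(steps=[-1, 0, 0, 0.1, 0, -1, 0, 0, 0.1, 0, -1, 0, 0, 0.1, 0])

```text
clock: 13.6
position: [0.5135, 0.0891, 0.2076]
ee_rot: [0.0, 0.112, 0.994, 0.0]
contact_force: [-0.3, 0.9, -7.0]
width: 0.0081
gripper_force: 58.4
```

Run:
```python
from h import *
import cv2
from rig import get_image
s=get_image("scene");np.savez("pics/scene8.npz",**s)
c=np.array([.5138,.0890]);ux=np.array([-.2218,-.9751]);uy=np.array([.9751,-.2218])
for n,x,y in(("tipA",-147,-36),("tipB",-147,36)):
    p=np.r_[c+ux*(x+125.5)/1e3+uy*y/1e3,.217];print(n,proj(s,p))
```

```text
tipA [261.87620883 142.25159478]
tipB [289.62005334 132.05383956]
```

send_rows(steps=[-1, 0, 0, 0.1, 0, -1, 0, 0, 0.1, 0, -1, 0, 0, 0.1, 0])

```text
clock: 13.95
position: [0.5136, 0.0891, 0.2046]
ee_rot: [0.0, 0.112, 0.994, 0.0]
contact_force: [0.2, 0.1, -6.6]
width: 0.0077
gripper_force: 58.4
```

send_rows(steps=[-1, 0, 0, 0.1, 0, -1, 0, 0, 0.1, 0])

```text
clock: 14.15
position: [0.5135, 0.0892, 0.2026]
ee_rot: [-0.0, 0.112, 0.994, 0.0]
contact_force: [-1.0, 0.4, -6.3]
width: 0.0079
gripper_force: 58.4
```

send_rows(steps=[-1, 0, 0, 0.1, 0, -1, 0, 0, 0.1, 0])

```text
clock: 14.35
position: [0.5136, 0.0892, 0.201]
ee_rot: [0.0, 0.112, 0.994, 0.0]
contact_force: [-0.4, -0.7, -2.7]
width: 0.0079
gripper_force: 58.8
```

send_rows(steps=[-1, 0, 0, 0.1, 0, -1, 0, 0, 0.1, 0])

```text
clock: 14.55
position: [0.5137, 0.0892, 0.1998]
ee_rot: [0.001, 0.112, 0.994, 0.0]
contact_force: [-2.0, 0.2, 3.1]
width: 0.0082
gripper_force: 59.4
```

Contact at TCP ≈0.2018 (bar underside ≈0.217). Back off slightly and slide outward to find out whether the bar lies behind the tips.

send_rows(steps=[-1, 0, 0, -0.08, 0, -1, 0, 0.15, 0, 0, -1, 0, 0.15, 0, 0, -1, 0, 0.15, 0, 0, -1, 0, 0.15, 0, 0])

```text
clock: 15.05
position: [0.5151, 0.0931, 0.2]
ee_rot: [0.001, 0.112, 0.994, -0.002]
contact_force: [-1.2, -6.4, 1.8]
width: 0.0078
gripper_force: 59.4
```

send_rows(steps=[-1, 0, 0.15, 0, 0, -1, 0, 0.15, 0, 0])

```text
clock: 15.25
position: [0.516, 0.096, 0.2]
ee_rot: [0.001, 0.112, 0.994, -0.002]
contact_force: [-2.2, -6.4, 2.8]
width: 0.0077
gripper_force: 59.4
```

send_rows(steps=[-1, 0, 0, -0.1, 0, -1, 0, 0.15, 0, 0, -1, 0, 0.15, 0, 0])

```text
clock: 15.55
position: [0.5166, 0.1004, 0.2005]
ee_rot: [0.0, 0.112, 0.994, -0.0]
contact_force: [-0.1, -5.3, 0.0]
width: 0.0079
gripper_force: 59.1
```

send_rows(steps=[-1, 0, 0.15, 0, 0, -1, 0, 0.15, 0, 0])

```text
clock: 15.75
position: [0.517, 0.1038, 0.2005]
ee_rot: [0.0, 0.112, 0.994, -0.0]
contact_force: [-1.1, -4.8, -0.0]
width: 0.0074
gripper_force: 59.1
```

send_rows(steps=[-1, 0, 0.15, 0, 0, -1, 0, 0.15, 0, 0])

```text
clock: 15.95
position: [0.5171, 0.1048, 0.2004]
ee_rot: [-0.0, 0.112, 0.994, -0.002]
contact_force: [-2.3, -12.2, -0.0]
width: 0.0078
gripper_force: 59.3
```

send_rows(steps=[-1, 0, 0.15, 0, 0, -1, 0, 0.1, 0, 0])

```text
clock: 16.15
position: [0.5171, 0.1049, 0.2003]
ee_rot: [-0.001, 0.111, 0.994, -0.005]
contact_force: [-3.6, -16.8, 0.7]
width: 0.0081
gripper_force: 59.5
```

Blocked sideways at y≈0.105 with the height constant: that is the tip's inner face, so the bar is in the gap on the prongs. Back off, unload to just off the prong, and slide inward.

send_rows(steps=[-1, 0, -0.25, 0, 0, -1, 0, -0.4, -0.1, 0, -1, 0, -0.4, -0.1, 0, -1, 0, 0, 0, 0, -1, 0, 0, 0, 0])

```text
clock: 16.65
position: [0.515, 0.0993, 0.2018]
ee_rot: [-0.001, 0.112, 0.994, 0.0]
contact_force: [-1.0, -0.1, -5.9]
width: 0.0077
gripper_force: 58.8
```

send_rows(steps=[-1, 0, -0.2, -0.07, 0, -1, 0, -0.3, 0, 0, -1, 0, -0.3, 0, 0, -1, 0, -0.3, 0, 0, -1, 0, -0.3, 0, 0, -1, 0, -0.2, 0, 0])

```text
clock: 17.25
position: [0.5121, 0.0829, 0.2032]
ee_rot: [-0.0, 0.112, 0.994, -0.0]
contact_force: [-0.2, 0.2, -6.8]
width: 0.0079
gripper_force: 58.7
```

send_rows(steps=[-1, 0, -0.2, 0, 0, -1, 0, -0.2, 0, 0, -1, 0, -0.2, 0, 0])

```text
clock: 17.55
position: [0.5108, 0.0773, 0.2032]
ee_rot: [0.0, 0.112, 0.994, 0.0]
contact_force: [0.7, -0.3, -7.1]
width: 0.0077
gripper_force: 58.7
```

send_rows(steps=[-1, 0, -0.2, 0.04, 0, -1, 0, -0.2, 0, 0, -1, 0, -0.2, 0, 0])

```text
clock: 17.85
position: [0.5094, 0.0715, 0.2028]
ee_rot: [-0.0, 0.112, 0.994, 0.0]
contact_force: [0.4, -0.1, -7.5]
width: 0.0075
gripper_force: 58.7
```

send_rows(steps=[-1, 0, -0.2, 0, 0, -1, 0, -0.2, 0, 0, -1, 0, -0.2, 0, 0])

```text
clock: 18.15
position: [0.5082, 0.0656, 0.2028]
ee_rot: [0.0, 0.112, 0.994, 0.0]
contact_force: [0.0, -0.2, -7.5]
width: 0.0079
gripper_force: 58.7
```

send_rows(steps=[-1, 0, -0.2, 0, 0, -1, 0, -0.2, 0, 0, -1, 0, -0.2, 0, 0])

```text
clock: 18.45
position: [0.5069, 0.0597, 0.2028]
ee_rot: [0.0, 0.112, 0.994, 0.0]
contact_force: [-0.0, -0.7, -6.8]
width: 0.008
gripper_force: 58.7
```

send_rows(steps=[-1, 0, -0.2, 0, 0, -1, 0, -0.2, 0, 0])

```text
clock: 18.65
position: [0.5059, 0.0559, 0.2028]
ee_rot: [0.0, 0.112, 0.994, 0.0]
contact_force: [-0.3, 0.9, -7.4]
width: 0.0083
gripper_force: 58.7
```

send_rows(steps=[-1, 0, -0.15, 0, 0, -1, 0, -0.15, 0, 0, -1, 0, -0.15, 0, 0])

```text
clock: 18.95
position: [0.5049, 0.0515, 0.2028]
ee_rot: [0.0, 0.112, 0.994, 0.0]
contact_force: [0.2, -0.9, -6.6]
width: 0.0081
gripper_force: 58.7
```

send_rows(steps=[-1, 0, -0.1, 0, 0, -1, 0, -0.1, 0, 0])

```text
clock: 19.15
position: [0.5045, 0.0496, 0.2028]
ee_rot: [0.0, 0.112, 0.994, 0.0]
contact_force: [0.2, -0.1, -7.2]
width: 0.008
gripper_force: 58.7
```

send_rows(steps=[-1, 0, -0.1, 0, 0, -1, 0, 0, 0, 0])

```text
clock: 19.35
position: [0.5043, 0.0488, 0.2028]
ee_rot: [0.0, 0.112, 0.994, 0.0]
contact_force: [0.2, 0.2, -7.6]
width: 0.0079
gripper_force: 58.7
```

send_rows(steps=[-1, 0, -0.1, 0, 0, -1, 0, 0, 0, 0])

```text
clock: 19.55
position: [0.5043, 0.0485, 0.2029]
ee_rot: [0.0, 0.112, 0.994, 0.001]
contact_force: [0.7, 3.6, -7.0]
width: 0.0078
gripper_force: 58.7
```

send_rows(steps=[-1, 0, -0.1, 0, 0, -1, 0, 0, 0, 0])

```text
clock: 19.75
position: [0.5043, 0.0484, 0.2029]
ee_rot: [0.0, 0.112, 0.994, 0.002]
contact_force: [1.7, 7.6, -7.5]
width: 0.0079
gripper_force: 58.8
```

Back stops reached (firm at y≈0.0485). Check evenness via the moment, then lower the weight on gently.

```bash
python3 -c "
from rig import *
s=get_state();print(s['moment'],s['contact_force'],s['position'])"
```

```text
[ 0.990071   -0.20671029 -0.09315502] [ 1.72154581  7.63048171 -7.5044626 ] [0.50426847 0.04842752 0.20287365]
```

send_rows(steps=[-1, 0, 0.03, 0.05, 0, -1, 0, 0, 0.05, 0, -1, 0, 0, 0.05, 0, -1, 0, 0, 0, 0])

```text
clock: 20.15
position: [0.5043, 0.0485, 0.2019]
ee_rot: [0.0, 0.112, 0.994, 0.002]
contact_force: [0.8, 5.3, -3.9]
width: 0.008
gripper_force: 59.0
```

send_rows(steps=[-1, 0, 0, 0.05, 0, -1, 0, 0, 0, 0])

```text
clock: 20.35
position: [0.5044, 0.0485, 0.2016]
ee_rot: [0.001, 0.112, 0.994, 0.002]
contact_force: [-0.4, 5.2, -4.3]
width: 0.0076
gripper_force: 59.1
```

send_rows(steps=[-1, 0, 0, 0.05, 0, -1, 0, 0, 0.05, 0, -1, 0, 0, 0, 0])

```text
clock: 20.65
position: [0.5044, 0.0484, 0.2009]
ee_rot: [0.001, 0.112, 0.994, 0.002]
contact_force: [-0.2, 5.3, -0.9]
width: 0.0077
gripper_force: 59.3
```

send_rows(steps=[-1, 0, 0, 0.05, 0, -1, 0, 0, 0, 0])

```text
clock: 20.85
position: [0.5044, 0.0484, 0.2007]
ee_rot: [0.001, 0.112, 0.994, 0.002]
contact_force: [-1.1, 5.1, 0.0]
width: 0.0075
gripper_force: 59.4
```

send_rows(steps=[-1, 0, 0, 0, 0, -0.9, 0, 0, 0, 0, -0.8, 0, 0, 0, 0, -0.6, 0, 0, 0, 0, -0.4, 0, 0, 0, 0, -0.3, 0, 0, 0, 0, -0.3, 0, 0, 0, 0], newtons=20)

```text
clock: 21.55
position: [0.5042, 0.0467, 0.1997]
ee_rot: [0.001, 0.112, 0.994, -0.0]
contact_force: [-0.3, -0.9, -0.1]
width: 0.0304
gripper_force: 0.0
```

```bash
python3 look.py 9
python3 - <<'E'
from h import *
import cv2
w=dict(np.load("pics/w9.npz"))["color"].astype(int)
# sleeve vs pads rows near fingertips
for r in(270,280,290):print(r,w[r,230:330:4].sum(1)//3)
E
```

```text
21.55 [0.50423503 0.04666505 0.19972499] [ 5.17206466e-04  1.11817824e-01  9.93728561e-01 -2.30404765e-04] 0.03035612449701866 0.0 [-0.28081766 -0.85910912 -0.12989948] [-0.02609443 -0.05163137  0.03318816]
270 [ 83 113 113  75  50 115 148 142 141 139 137  54  49  49  49  51  73 121
 122 126  49  45 107 111 111]
280 [110 112 107  47  39  95 156 156 143 140 140  56  44  41  41  45 120 166
 157 149  45  39  69 114 112]
290 [103 115  72  40  42 116 157 157 154 156 156  63  37  42  40  36 120 156
 155 155  49  35  43  99 103]
```

Fingers are open around the sleeve (sleeve columns 273–292 between pads at 248 and 310) and unloaded. Withdraw straight up.

send_rows(steps=[-0.3, 0, 0.15, -0.2, 0, -0.3, 0, 0, -0.6, 0, -0.3, 0, 0, -1, 0, -0.3, 0, 0, -1.5, 0, -0.3, 0, 0, -2, 0, -0.3, 0, 0, -2.5, 0, -0.3, 0, 0, -2.5, 0, -0.3, 0, 0, -2, 0, -0.3, 0, 0, -1, 0, -0.3, 0, 0, 0, 0, -0.3, 0, 0, 0, 0])

```text
clock: 22.8
position: [0.5039, 0.0485, 0.3318]
ee_rot: [-0.0, 0.112, 0.994, -0.0]
contact_force: [-0.1, 0.7, -0.3]
width: 0.0301
gripper_force: 0.0
```

```bash
python3 look.py 10
python3 - <<'E'
from h import *
import cv2
w=wcam("pics/w10.npz");s=dict(np.load("pics/scene10.npz"))
c=w["color"].astype(int)
# sleeve expected position & dark mask around it
p=[.5043,.0486,.2192];u=proj(w,p);print("expected sleeve px wrist",u,"scene",proj(s,p))
x,y=u.astype(int);m=(c.sum(2)<210).astype(np.uint8)
n,l,st,ce=cv2.connectedComponentsWithStats(m)
for i in range(1,n):
    if st[i,4]>60 and abs(ce[i]-u).max()<70:print(st[i],ce[i],onz(w,*ce[i],.2192))
# pail rim/body stillness: diff between two scene frames
from rig import get_image
a=get_image("scene")["color"].astype(int);print("motion",np.abs(a-s["color"].astype(int)).max(2)[100:300,230:330].mean())
# bail wire ends: expected hinge points & pail bottom
ux=np.array([-.2218,-.9751]);uy=np.array([.9751,-.2218])
for o in(-.056,.056):print("hinge",proj(w,np.r_[np.array(p[:2])+uy*o,p[2]-.095]))
E
```

```text
22.8 [0.50389623 0.0484899  0.33177608] [-4.41405332e-04  1.11790182e-01  9.93731735e-01 -8.84939196e-06] 0.030057123550383247 0.0 [-0.06787623  0.70041981 -0.28801463] [-0.00957898  0.02646716  0.01685165]
expected sleeve px wrist [280.62601975 201.23034125] scene [295.15256911 148.93985532]
[208 164  22  30 337] [217.56083086 175.53709199] [0.47021969 0.00186309 0.2192    ]
[273 175  13  49 474] [279.32067511 198.6814346 ] [0.50178807 0.04801421 0.2192    ]
motion 2.5325
hinge [280.16117364 125.62490736]
hinge [280.16201958 220.53733803]
```

send_rows(steps=[-0.3, 0, 0, -2, 0, -0.3, 0, 0, -2, 0, -0.3, 0, 0, 0, 0, -0.3, 0, 0, 0, 0, -0.3, 0, 0, 0, 0, -0.3, 0, 0, 0, 0, -0.3, 0, 0, 0, 0, -0.3, 0, 0, 0, 0, -0.3, 0, 0, 0, 0, -0.3, 0, 0, 0, 0])

```text
clock: 24.0
position: [0.5042, 0.0485, 0.3723]
ee_rot: [-0.0, 0.112, 0.994, 0.0]
contact_force: [0.9, -0.3, 0.1]
width: 0.03
gripper_force: 0.0
```

Run:
```python
from h import *
from rig import *
import cv2
s0=dict(np.load("pics/scene10.npz"));a=get_image("scene");i0=dict(np.load("pics/scene0.npz"))["color"].astype(int)
d=np.abs(a["color"].astype(int)-s0["color"].astype(int)).max(2)
print("pail region",d[165:240,240:330].mean(),"noise",d[330:400,300:400].mean())
P=np.array([.5043,.0484]);z=.2185-.163
for n,h in(("rim centre",.08),("bottom",0)):print(n,proj(a,[*P,z+h]))
m=(np.abs(a["color"].astype(int)-i0).max(2)>25).astype(np.uint8);m[:130]=0
n,l,st,ce=cv2.connectedComponentsWithStats(m)
for i in range(1,n):
    if st[i,4]>150:print(st[i],ce[i])
ux=np.array([-.2218,-.9751]);th=np.linspace(0,6.28,60)
o=np.array([proj(a,[P[0]+.05*np.cos(t),P[1]+.05*np.sin(t),z+.08]) for t in th]);b=np.array([proj(a,[P[0]+.043*np.cos(t),P[1]+.043*np.sin(t),z]) for t in th])
print("expected extents rim",o.min(0),o.max(0),"bottom",b.min(0),b.max(0))
for r in(205,215,225):
    x=np.where(m[r,200:360])[0]+200;print(r,x.min() if len(x) else 0,x.max() if len(x) else 0)
```

```text
pail region 2.4924444444444442 noise 2.3648571428571428
rim centre [293.78066269 183.60995549]
bottom [292.52833665 213.49509907]
[    0   132   170   288 19079] [ 57.49331726 305.16075266]
[ 180  143   82   73 2169] [224.31581374 182.74781005]
[ 269  155   56  111 1943] [294.03088008 214.92279979]
[234 199  33  19 301] [252.7807309  210.05980066]
[322 231  63  40 695] [344.1294964  250.81294964]
[320 267  33  21 185] [333.72432432 275.92972973]
[ 442  310   84   67 1829] [487.12028431 342.63805358]
[ 82 357  42  52 295] [101.7559322  377.41694915]
[ 185  363   55   57 1264] [214.76977848 401.72547468]
expected extents rim [269.8633859  170.37178897] [317.73648904 197.95339731] bottom [272.93572069 201.62952573] [312.13871955 226.16859446]
205 210 312
215 225 311
225 288 307
```

Pail hangs still (change at noise level) and its outline matches an upright, seated pail.

```bash
python3 -c "
from rig import sign_off
print(sign_off())"
```

```text
the job is handed in; nothing more can be done
None
```

The pail hangs upright and still by its bail on both prongs, up against the back stops, with the robot clear of it; handed in at about 24 s, with no reading of the force on the stand above about 17 N against the 20 N limit.

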